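Hold the sprung straightedge at the cut mark

TASK

Push the loose pine board that lies on the grey-faced marking jig square and flush into the corner of the jig, its long side against the long aluminium fence and its end against the wooden end stop. Then pull the spring-return carriage along the fence by its upright wooden handle until its pointer is opposite the nose of the index pillar, and finish while still holding it there, as if a colleague were about to scribe the cut line along the steel straightedge. Leave the other things on the bench where they are.

Things in the scene. Friction and masses are not known exactly. Their poses are not given: they have to be found in the camera images.
- jig: Marking jig fixed to the bench: grey laminate plate 250 x 375 x 12 mm. Origin on the bench (its z = 0) under the plate, which spans x -120 to +130, y -190 to +185 mm, top at z = 12. The long aluminium fence runs along y on its far (+x) side, the wooden end stop along x at its +y end. At the fence's +y end sits a steel spring drum, 42 mm across, top at z = 54 mm (x 49 to 75, y 158)
- jig_corner (a point): Inner corner of fence and end stop, on the plate's top: x = 50, y = 110, z = 12 mm of the jig, axes as the jig's. The fence's face runs from here 280 mm to -y, the stop's face 100 mm to -x; the board belongs on their -x, -y side. Both are 24 mm thick, tops at z = 40 mm
- board: Loose pine board 55 (its x) x 150 (its y) x 22 mm, about 0.12 kg, lying flat on the plate, up to 0.3 rad off square, 3 to 8 cm from home in x and y; slides when pushed. Origin at the centre of its underside. Fully home this is at x = 22.5, y = 35, z = 12 mm of the jig, board y along jig y
- carriage: Dark steel block 46 x 46 mm, z 42 to 60 mm, on the long fence, with upright wooden handle. Origin at bench level under the handle's axis, axes as the jig's. Slides along the jig's y only: at rest at x = 62, y = 122 mm of the jig, pulls out to -y by up to 140 mm. A spring pulls it back with 4 N at rest, 7 to 10 N at the index; let go, it snaps back
- carriage_handle (a point): Point on the handle's axis at its gripping height, z = 85 mm. The handle is a round upright peg, 24 mm in diameter, from z = 60 mm (top of the carriage; a brass collar 28 mm across and 4 mm high is at its foot) to z = 105 mm.
- carriage_pointer (a point): Tip of the small steel pointer on the carriage's +x side, in line with the handle axis: 35 mm from it in jig x, same y, z = 47 mm
- blade_tip (a point): Free end of the carriage's steel straightedge, centre of its underside: 85 mm to jig -x of the handle axis, same y, z = 42 mm. The blade is 20 mm wide, 4 mm thick; at rest it is above the end stop, pulled out it passes 8 mm above the board
- index: Index pillar, aluminium, 16 x 16 x 38 mm, fixed on the plate on the far (+x) side of the fence; a nose at its top points to the jig's -x, at the carriage's pointer. Origin on the plate (z = 12 mm of the jig), at the nose's tip, axes as the jig's: pointer lined up with nose means the same y along the jig. Needs a pull of 60 to 110 mm. It rises to z = 50 mm.
- tape: Bystander: roll of masking tape, 100 mm across, 25 mm high, origin at the centre of its underside; lies left of the jig.
- glue: Bystander: white glue bottle, 60 mm across, 170 mm high, stands left of the jig, origin at the centre of its underside.
- chisel: Bystander: chisel, 260 mm long along its x, 26 mm high, origin under the joint of handle and blade; lies right of the jig.
- square: Bystander: try square, blue stock 120 x 22 x 18 mm along its x with a 200 mm steel blade 3 mm thick towards its -y, origin under the stock's centre; lies right of the chisel.
- clamp: Bystander: blue bar clamp, 260 mm long along its x, 32 mm high, origin under the bar's centre; lies far left.
- chip: Bystander: small pine scrap 36 x 28 x 18 mm on the jig's plate near its front left corner (jig -x, +y), origin at the centre of its underside.
- short_offcut: Bystander: short pine offcut 40 x 90 (y) x 22 mm lying on the bench beyond the jig, origin at the centre of its underside.
Things that resemble listed ones, but are neither listed nor needed, are in the scene too. What is shaped like the board but blue or yellow is not meant.

How it is judged:
On the way, in this order (a step that is already met when the one before it is completed fails the run):
1. the board is flush against fence and end stop (within 3 mm, 0.025 rad) (x of board in the frame of jig between 0.0195 and 0.0255 m and y of board in the frame of jig between 0.032 and 0.038 m and z of board in the frame of jig between 0.009 and 0.015 m and angle between the y axis of board and the y axis of jig, either way round below 0.025 rad), for 0.3 s.
2. the carriage is held with the fingers, pointer at the index, board still home (all of step 1 and y of carriage_pointer in the frame of index between -0.004 and 0.004 m and contact force between the fingers and carriage above 2 N), for 0.5 s.
At the end, for the whole second after the job is handed in: Board flat on the jig, within 3 mm of fully home in the jig's x and y and 0.025 rad of square; carriage pointer within 4 mm of the index nose along the jig's y, held still by the fingers with more than 2 N, not pressing on the board (all of step 2 and contact force between carriage and board below 0.3 N and linear speed of each of carriage, board below 0.01 m/s); the arm keeps its last pose, push and grip.
It fails at once if a bystander was moved more than 30 mm (distance of any of tape, glue, chisel, square, clamp, chip, short_offcut from where it was at the start of the episode above 0.03 m).
It also fails if it takes over 64 s, if anything falls off the work surface, if the arm or the gripper's body presses on something with over 40 N, if the wrist force passes 120 N, or if a joint passes its speed limit or range.

ROBOT

A 6-joint arm with a two-finger parallel gripper is mounted at the origin on the work surface. World frame = base frame: x ahead of the robot, y to its left, z up, the work surface at z = 0. Lengths are in m, angles in rad, forces in N, time in s.
With the tool pointing down it reaches from about 0.425 to 1.125 m from the base axis. Payload 14.9 kg.
Tool frame: the origin (TCP) lies midway between the tips of the shut fingers; the grasp point (between the pads) lies 19 mm behind it; z points along the fingers, y is the line along which they close (so a half turn about z gives the same grasp; the last joint's range is limited). The gripper opens to 91 mm and grips with 3 to 60 N. Pads are 32 mm wide; open, the fingers measure 118 mm over their backs; the gripper's body (76 mm by 178 mm) begins 60 mm behind the grasp point.
Start: joints at [1.227, 0.379, 1.734, -0, 1.028, -0.033], TCP at [0.214, 0.666, 0.214] pointing down, gripper open.
Joint ranges: [-2.77, 2.77], [-0.74, 2.19], [0, 2.66], [-1.06, 4.2], [0.31, 2.87], [-3.08, 3.08]. Speed limits (rad/s): [1.89, 1.89, 2.39, 3.14, 3.14, 3.14].

INTERFACE

Orientations are given as a unit quaternion [w, x, y, z].
In Python, from bench import movep, servo_line, goto_joints, gripper_to, pause, ik, grab_frame, camera_model, MotionError, sign_off, current_time, current_q, current_qvel, current_joint_efforts, current_tcp_pos, current_orientation, current_contact_force, current_ft_torque, current_gripper_width, current_grasp_force gives the robot as it stands. Calls block until the motion is done:
- movep(position, orientation): joint-space move of the TCP to a pose.
- servo_line(position, attitude=None, speed=0.15): straight line of the TCP; attitude=None keeps the orientation; speed is the mean speed in m/s.
- goto_joints(angles): joint-space move.
- gripper_to(opening): opening from 0.0 (shut) to 1.0 (fully open); the grip force is fixed at half the most; returns when the fingers have stopped.
- pause(seconds).
- ik(position, orientation): joint angles nearest the present ones, or None.
- grab_frame(name): name is "side" or "top" or "wrist"; returns (picture, depth): 400x640x3 uint8, red, green, blue; 400x640 float32, m along the optical axis (not along the pixel's ray), 0 where there is no reading.
- camera_model(name): a dict with "fx", "fy", "cx", "cy" (pixels), "dist_coeffs" ([k1, k2, p1, p2, k3] as OpenCV has them; the pictures are not rectified), "rvec" (rotation vector, rad) and "tvec" (3), from world to camera coordinates, as OpenCV has them. Camera axes: x right, y down, z forward; pixel columns grow to the right and rows downward; lengths in m; the calibration is good to about 2 mm. A picture is of the moment at which its call begins: read the wrist's pose just before it. camera_model takes no time and is no camera call; for the wrist camera it gives the pose at the moment of the call.
A pose or a line that the arm cannot do raises MotionError and nothing moves.
- sign_off(): hands the job in; it is judged then, once.
Readings, each from a call of its own:
- current_time(): time.
- current_q(): joint angles.
- current_qvel(): joint speeds.
- current_joint_efforts(): joint torques, N m.
- current_tcp_pos(): TCP position.
- current_orientation(): TCP orientation.
- current_contact_force(): force on the tool from outside, world axes, zero at the start.
- current_ft_torque(): the same for the moment, N m.
- current_gripper_width(): opening from 0.0 (shut) to 1.0 (fully open).
- current_grasp_force(): force on a finger pad.
Only numpy, scipy, OpenCV 4.12 (cv2) and the standard library are available. Lean on these libraries where they do the work, as an engineer would, in place of code of your own. Each camera call takes 0.05 s, during which the arm holds its last target. There are 200 camera calls.

## Working session

There is one attempt and no reset: what is moved stays moved. The work goes in short steps, each a Python script; the robot and the scene stay as the last script left them, time stands still between calls to the robot, and variables do not carry over. Pictures are saved under pics/ and viewed, at most 10 in all, crops included, and the job is handed in when it is done.

```bash
mkdir -p pics; ls
python3 - <<'E'
from bench import *
import cv2,numpy as np
for n in("top","side"):
    p,d=grab_frame(n); np.savez(f"{n}0.npz",p=p,d=d)
    cv2.imwrite(f"pics/{n}0.png",p[:,:,::-1])
    m=camera_model(n); R=cv2.Rodrigues(np.array(m["rvec"],float))[0]
    print(n,m["fx"],m["cx"],m["cy"],m["dist_coeffs"],(-R.T@np.array(m["tvec"]).ravel()).round(3),R.round(2).tolist())
print(current_time(),current_orientation())
E
```

```text
pics
top 491.4114862071022 325.6692930830451 198.2727746051636 [-0.04844699  0.          0.          0.          0.        ] [0.389 0.032 1.383] [[-0.03, -1.0, -0.01], [-0.99, 0.03, -0.14], [0.15, 0.01, -0.99]]
side 510.12003895252184 322.32621383481995 196.04504714484995 [0.05342931 0.         0.         0.         0.        ] [ 0.265 -0.856  1.148] [[0.95, -0.31, 0.0], [-0.23, -0.71, -0.67], [0.21, 0.63, -0.75]]
0.1 [-8.79614669e-05  1.54795646e-01  9.87946403e-01 -4.52487937e-04]
```

View pics/top0.png

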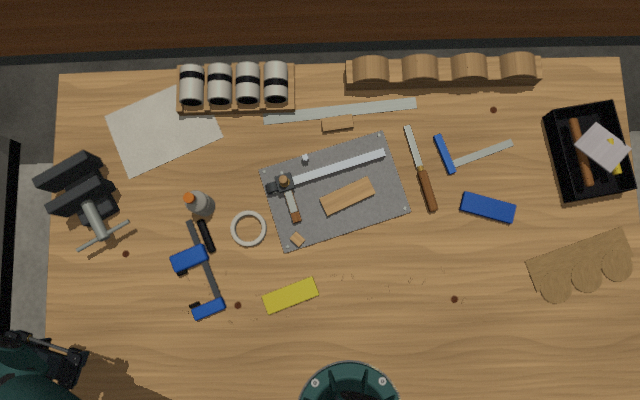

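View pics/side0.png

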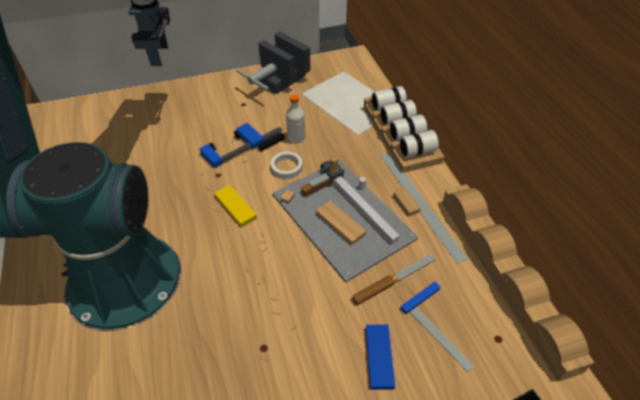

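```bash
cat > h.py <<'E'
import numpy as np, cv2
from bench import *
def ray_plane(m,uv,z):
    """pixels -> world points on the plane at height z"""
    K=np.array([[m["fx"],0,m["cx"]],[0,m["fy"],m["cy"]],[0,0,1.]])
    R=cv2.Rodrigues(np.array(m["rvec"],float))[0]; C=-R.T@np.array(m["tvec"],float).ravel()
    n=cv2.undistortPoints(np.array(uv,float).reshape(-1,1,2),K,np.array(m["dist_coeffs"],float)).reshape(-1,2)
    d=np.c_[n,np.ones(len(n))]@R
    return C+d*((z-C[2])/d[:,2])[:,None]
def quat(a):
    """tool down, tool y at world angle a"""
    f=(a+np.pi/2)/2; return [0,np.cos(f),np.sin(f),0]
class Jig:
    def __init__(s,o,th):
        s.o=np.array(o[:2]); s.th=th; c,n=np.cos(th),np.sin(th); s.R=np.array([[c,-n],[n,c]])
    def w(s,x,y,z): return np.r_[s.o+s.R@[x,y],z]
    def j(s,p): return (np.atleast_2d(p)[:,:2]-s.o)@s.R
E
python3 - <<'E'
from h import *
m=camera_model("top")
c=ray_plane(m,[(260,176),(380,131),(411,211),(287,252)],.012); print(c.round(3))
print(np.linalg.norm(np.roll(c,-1,0)-c,axis=1).round(3))
v=c[0]-c[1]; th=np.arctan2(-v[0],v[1]); ctr=c.mean(0)
print(ctr,th)
m=camera_model("wrist");R=cv2.Rodrigues(np.array(m["rvec"],float))[0];C=-R.T@np.array(m["tvec"]).ravel()
print(m["fx"],m["dist_coeffs"],C-current_tcp_pos(),R[2])
# hover: aim camera axis at jig centre
for a in (th+np.pi/2,th-np.pi/2):
  for z in(.5,.45,.4,.35):
    q=ik([*ctr[:2],z],quat(a)); print(a,z,None if q is None else np.round(q,2))
E
```

```text
[[ 0.659  0.232  0.012]
 [ 0.781 -0.115  0.012]
 [ 0.547 -0.192  0.012]
 [ 0.442  0.158  0.012]]
[0.367 0.246 0.365 0.23 ]
[0.60704097 0.02098049 0.012     ] 0.33713324530227773
346.5000620023442 [-0.06441454  0.          0.          0.          0.        ] [-0.07437681  0.02433978  0.17125363] [ 0.26244862 -0.08500925 -0.96119413]
1.9079295720971743 0.5 [-0.    0.02  1.65 -0.    1.47 -1.91]
1.9079295720971743 0.45 [-0.    0.04  1.72 -0.    1.39 -1.91]
1.9079295720971743 0.4 [-0.    0.06  1.77 -0.    1.3  -1.91]
1.9079295720971743 0.35 [-0.    0.1   1.82 -0.    1.22 -1.91]
-1.2336630814926188 0.5 [-0.    0.02  1.65 -0.    1.47  1.23]
-1.2336630814926188 0.45 [-0.    0.04  1.72 -0.    1.39  1.23]
-1.2336630814926188 0.4 [-0.    0.06  1.77 -0.    1.3   1.23]
-1.2336630814926188 0.35 [-0.    0.1   1.82 -0.    1.22  1.23]
```

Run:
```python
from h import *
J=Jig([.607,.021],.327)
print(current_time()); movep(J.w(.05,0,.23),quat(J.th-np.pi/2)); print(current_time())
m=camera_model("wrist"); p,d=grab_frame("wrist")
import pickle; pickle.dump((m,p,d),open("w1.pkl","wb")); cv2.imwrite("pics/w1.png",p[:,:,::-1])
p2,d2=grab_frame("top"); pickle.dump((camera_model("top"),p2,d2),open("t1.pkl","wb"))
```

```text
0.1
2.8083
```

View pics/w1.png

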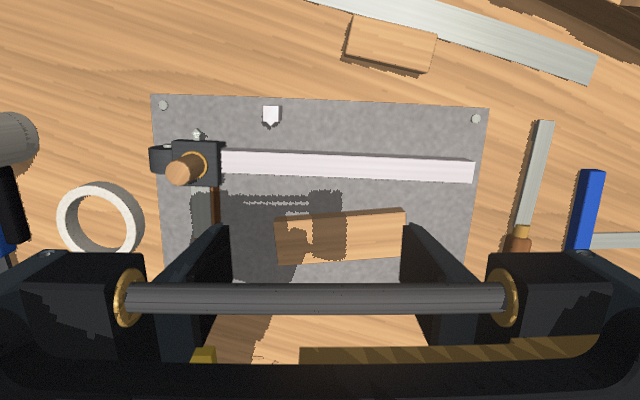

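```bash
cat > meas.py <<'E'
from h import *
def line(m,mask,z):
    """rows of a thin edge band: first mask pixel per column -> world line fit"""
def edge(m,pts,z):
    w=ray_plane(m,pts,z)[:,:2]
    vx,vy,x0,y0=cv2.fitLine(w.astype(np.float32),cv2.DIST_HUBER,0,.001,.001).ravel()
    return np.array([x0,y0]),np.array([vx,vy])
def big(mask):
    n,l,s,c=cv2.connectedComponentsWithStats(mask.astype(np.uint8)); i=1+s[1:,4].argmax(); return l==i
def board(m,p,y0=100,y1=290):
    hsv=cv2.cvtColor(p,cv2.COLOR_RGB2HSV); return hsv
E
python3 - <<'E'
from meas import *; import pickle
m,p,d=pickle.load(open("w1.pkl","rb")); hsv=cv2.cvtColor(p,cv2.COLOR_RGB2HSV).astype(int)
H,S,V=hsv[...,0],hsv[...,1],hsv[...,2]
for n,(r,c) in dict(plate=(120,350),wood=(80,250),fence=(165,350),board=(230,380),boardsh=(250,290),idx=(113,271),idx2=(121,271),ptr=(134,198),coll=(155,200),hand=(170,178)).items(): print(n,hsv[r,c],d[r,c])
# plate far edge: first low-sat pixel going down, per column
pl=S<60
cols=np.arange(165,475,3); pts=[(c,70+np.argmax(pl[70:130,c])) for c in cols]
o,v=edge(m,pts,.012); v*=np.sign(v[1]); print("plate far edge th",np.arctan2(-v[0],v[1]),o)
cols=np.arange(235,465,3); br=V>190
f=[(c,130+np.argmax(br[130:180,c])) for c in cols]; g=[(c,195-np.argmax(br[195:140:-1,c])) for c in cols]
o1,v1=edge(m,f,.040);v1*=np.sign(v1[1]); o2,v2=edge(m,g,.040);v2*=np.sign(v2[1])
print("fence th",np.arctan2(-v1[0],v1[1]),np.arctan2(-v2[0],v2[1]),f[::25],g[::25])
E
```

```text
plate [  8  13 163] 0.37879214
wood [ 15 110 221] 0.37875938
fence [176   9 239] 0.36424857
board [ 15 110 221] 0.39116427
boardsh [ 16 112 114] 0.39707413
idx [  0   2 243] 0.339965
idx2 [160   3 242] 0.34190506
ptr [ 35  15 192] 0.3465221
coll [ 18 144 216] 0.33758223
hand [ 15 112 212] 0.300944
plate far edge th 0.2862757 [0.7262927  0.07811052]
fence th 0.28510186 0.28441817 [(np.int64(235), np.int64(151)), (np.int64(310), np.int64(154)), (np.int64(385), np.int64(157)), (np.int64(460), np.int64(161))] [(np.int64(235), np.int64(172)), (np.int64(310), np.int64(175)), (np.int64(385), np.int64(178)), (np.int64(460), np.int64(182))]
```

Run:
```python
import cv2
a=cv2.imread("pics/w1.png")[85:285,140:420]
cv2.imwrite("pics/w1c.png",cv2.resize(a,None,fx=2.8,fy=2.8,interpolation=cv2.INTER_CUBIC))
```

```text
(no output)
```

View pics/w1c.png

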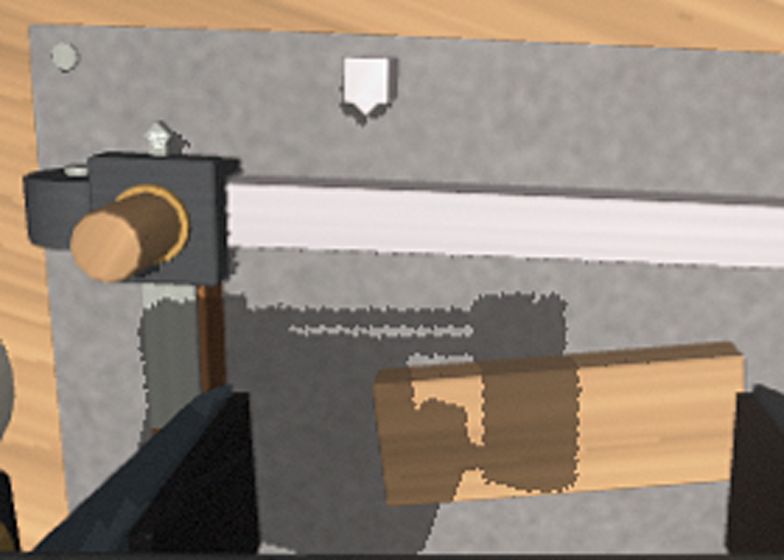

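Run:
```python
from meas import *; import pickle
m,p,d=pickle.load(open("w1.pkl","rb"))
cr=lambda L:[(140-.3+u/2.8,85-.3+v/2.8) for u,v in L]
c=ray_plane(m,cr([(29,25)])+[(488.5,107)],.012); print(c, np.linalg.norm(c[1]-c[0]))
th=.285; J=Jig([0,0],th)
o=c.mean(0)[:2]-J.R@[.130,-.0025]; J.o=o; print("corner-based o",o, J.j(c))
g=ray_plane(m,[(235,172.5),(310,175.5),(385,178.5),(460,182.5)],.04); f=ray_plane(m,[(235,151),(310,154),(385,157),(460,161)],.04)
print("fence x",J.j(g)[:,0],J.j(f)[:,0]); print("fence end",J.j(ray_plane(m,[(474,173)],.04)))
b=ray_plane(m,cr([(379,384),(742,356),(742,482),(387,505)]),.034); bj=J.j(b); print("board",bj,bj.mean(0),np.linalg.norm(np.roll(bj,-1,0)-bj,axis=1))
print("nose",J.j(ray_plane(m,cr([(366,112)]),.05)),"ptr",J.j(ray_plane(m,cr([(160,123)]),.047)))
print("handle top",J.j(ray_plane(m,cr([(105,247)]),.105)),"collar",J.j(ray_plane(m,cr([(189,230)]),.064)))
```

```text
[[ 0.67920781  0.23826539  0.012     ]
 [ 0.78606679 -0.1190611   0.012     ]] 0.37296254841518095
corner-based o [0.60717839 0.02545083] [[ 0.12895827  0.18397836]
 [ 0.13104173 -0.18897836]]
fence x [0.05042746 0.05056255 0.05086387 0.0502435 ] [0.07338948 0.07348998 0.07389006 0.07354524]
fence end [[ 0.06138169 -0.17105334]]
board [[-0.00549536  0.04216302]
 [ 0.01262178 -0.10241789]
 [-0.04223531 -0.10893655]
 [-0.05899358  0.03832188]] [-0.02352562 -0.03271738] [0.14571161 0.05524303 0.14820892 0.05363594]
nose [[0.10262677 0.04629272]] ptr [[0.09573405 0.12149673]]
handle top [[0.06182508 0.12125596]] collar [[0.06012753 0.10704261]]
```

```bash
cat >> h.py <<'E'
J=Jig([.6074,.0254],.286)
def press(d,n,lim,step=.0015,speed=.03):
    """creep along jig direction d until the reaction against it exceeds lim; returns TCP in jig"""
    d=np.array(d,float); w=np.r_[J.R@d,0]; p=current_tcp_pos().copy(); F=0
    for i in range(n):
        p=p+w*step; servo_line(p,speed=speed); F=-np.dot(current_contact_force(),w)
        if F>lim: break
    print("press",i,"F",round(F,1),"tcp",J.j(current_tcp_pos()).round(4),"t",round(current_time(),2)); return F
E
python3 - <<'E'
from h import *
q=quat(J.th-np.pi/2)
movep(J.w(-.092,-.033,.12),q); servo_line(J.w(-.092,-.033,.020),speed=.15)
print(current_contact_force().round(1),current_time())
servo_line(J.w(-.030,-.033,.020),speed=.06); print(current_contact_force().round(1))
press([1,0],16,9)
p=J.j(current_tcp_pos())[0]
servo_line(J.w(p[0]-.03,p[1],.020)); servo_line(J.w(p[0]-.03,p[1],.12),speed=.25)
gripper_to(0.)
movep(J.w(.027,-.16,.12),q); servo_line(J.w(.027,-.16,.020),speed=.2); print(current_time())
pw,d=grab_frame("top"); cv2.imwrite("pics/t2.png",cv2.resize(pw[110:270,230:440],None,fx=3.5,fy=3.5))
E
```

```text
[0.3 0.3 0.2] 4.475
[ 0.4  0.1 -0.2]
press 5 F 9.8 tcp [[-0.0228 -0.0328]] t 7.16
10.7333
```

View pics/t2.png

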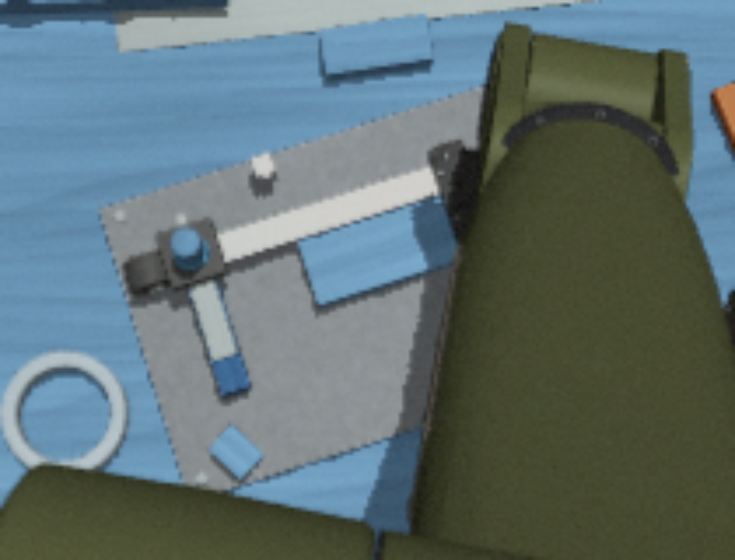

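Board (crop 300–460, 200–305) is flush along the fence; now the end push.

Run:
```python
from h import *
q=quat(J.th-np.pi/2)
servo_line(J.w(.027,-.066,.020),speed=.06); print(current_contact_force().round(1),current_time())
press([0,1],16,14)
p=J.j(current_tcp_pos())[0]
servo_line(J.w(p[0],p[1]-.02,.020)); servo_line(J.w(p[0],p[1]-.02,.12),speed=.25)
gripper_to(1.)
movep(J.w(-.05,.030,.12),q); servo_line(J.w(-.05,.030,.022),speed=.2)
servo_line(J.w(-.030,.030,.022),speed=.1); press([1,0],12,12)
p=J.j(current_tcp_pos())[0]
servo_line(J.w(p[0]-.02,p[1],.022)); servo_line(J.w(p[0]-.02,p[1],.14),speed=.25)
movep(J.w(.05,-.03,.23),q); print(current_time())
import pickle
m=camera_model("wrist"); p,d=grab_frame("wrist"); pickle.dump((m,p,d),open("w3.pkl","wb"))
cv2.imwrite("pics/w3.png",cv2.resize(p[85:285,100:420,::-1],None,fx=2.5,fy=2.5,interpolation=cv2.INTER_CUBIC))
```

```text
[-1.1  1.4  0.1] 12.5
press 11 F 23.5 tcp [[ 0.0272 -0.0506]] t 15.5
press 5 F 14.1 tcp [[-0.0227  0.0301]] t 20.81
22.3583
```

View pics/w3.png

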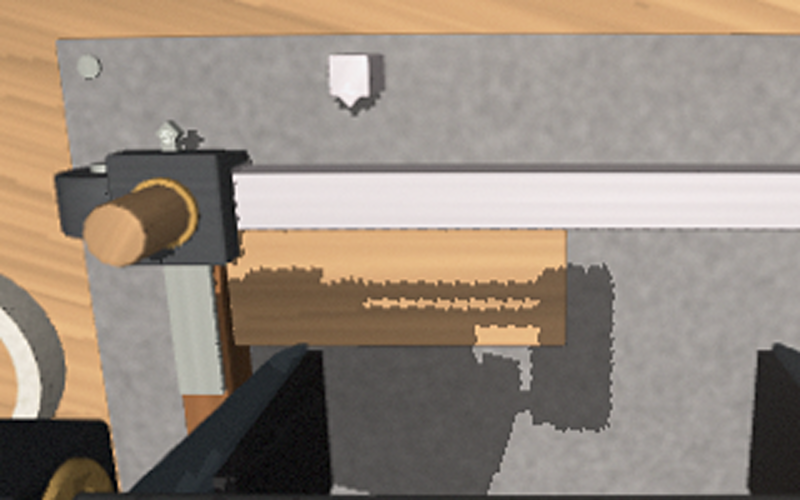

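Board sits flush on both edges (crop 232–566 × 230–345); nose at (351,107), pointer at (168,122).

Run:
```python
from h import *; import pickle
m,p,d=pickle.load(open("w3.pkl","rb"))
cr=lambda L:[(100-.3+u/2.5,85-.3+v/2.5) for u,v in L]
b=J.j(ray_plane(m,cr([(566,230),(565,345),(234,345)]),.034)); print("board",b.round(4).tolist())
n=J.j(ray_plane(m,cr([(351,107)]),.05))[0]; t=J.j(ray_plane(m,cr([(168,122)]),.047))[0]; print(n,t)
q=quat(J.th-np.pi/2)
movep(J.w(.062,.122,.15),q); servo_line(J.w(.062,.122,.069),speed=.15)
gripper_to(0.); print(current_gripper_width(),current_grasp_force(),current_contact_force().round(1),current_time())
dy=n[1]-t[1]; print("pull",dy)
servo_line(J.w(.062,.122+dy,.069),speed=.05); pause(.2)
print(current_grasp_force(),current_contact_force().round(1),J.j(current_tcp_pos()),current_time())
m=camera_model("wrist"); p,d=grab_frame("wrist"); pickle.dump((m,p,d),open("w4.pkl","wb"))
cv2.imwrite("pics/w4.png",cv2.resize(p[:,:,::-1],(800,500),interpolation=cv2.INTER_CUBIC))
p,d=grab_frame("top"); pickle.dump(p,open("t4.pkl","wb"))
```

```text
board [[0.0479, -0.0401], [-0.0046, -0.0401], [-0.0049, 0.1091]]
[0.10139463 0.04613754] [0.09581313 0.12213523]
0.2589921329492091 30.000173449516296 [ 2.4 -7.7  0.7] 24.8667
pull -0.07599769698345882
30.00003933906555 [-1.8  8.3  0.2] [[0.06200172 0.04634505]] 26.7333
```

View pics/w4.png

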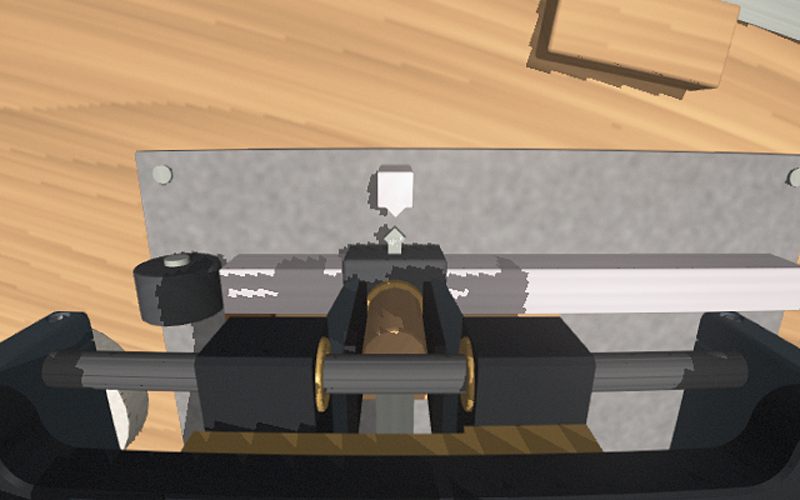

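The nose tip (396,216) and pointer tip (395,227) line up to about 1 px, which is under 1 mm. I'll check that in the jig frame, along with the board from the top view.

Run:
```python
from h import *; import pickle
m,p,d=pickle.load(open("w4.pkl","rb")); s=.8
print(J.j(ray_plane(m,[(396*s,216*s)],.05)),J.j(ray_plane(m,[(395*s,227*s)],.047)))
t=pickle.load(open("t4.pkl","rb")); cv2.imwrite("pics/t4.png",cv2.resize(t[110:270,230:440,::-1],None,fx=3.5,fy=3.5))
print(current_grasp_force(),current_qvel().round(4))
```

```text
[[0.10191411 0.04590565]] [[0.09618216 0.04635046]]
30.000030398368835 [-0.0014 -0.0007 -0.0008 -0.0019  0.0006 -0.0016]
```

View pics/t4.png

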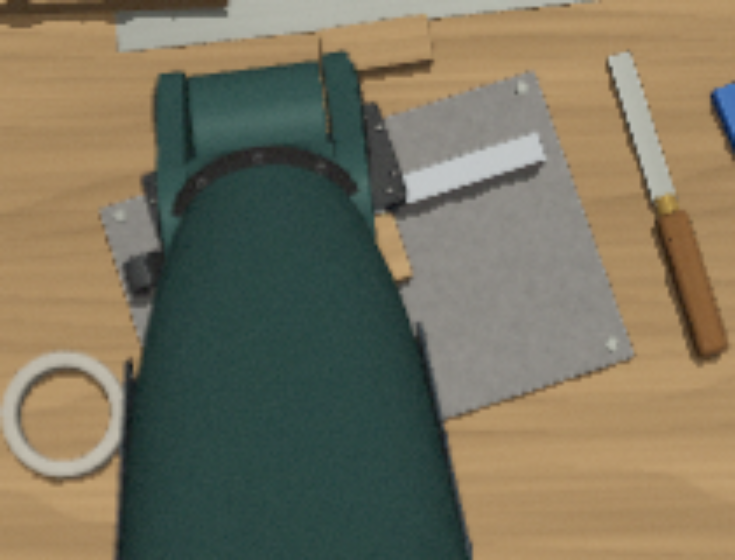

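The pointer is within 0.5 mm of the nose. The visible end of the board (crop ~395,250) is still square against the fence, so I'm holding and handing in.

Run:
```python
from h import *
pause(1.0); print(current_grasp_force(),abs(current_qvel()).max(),current_time()); print(sign_off())
```

```text
30.00007688999176 0.0017321543175720007 27.8333
the job is handed in; nothing more can be done
None
```

Job handed in at 27.8 s: the board measured flush in the jig corner before the pull, and the carriage is held with its pointer about 0.5 mm from the index nose; the verdict was not shown, and the arm hid most of the board in the last picture.

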